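Fit the stop rod in the clamp block and set its thumbscrew a quarter turn off tight

ROBOT

A 6-joint arm with a two-finger parallel gripper is mounted at the origin on a cart in front of the work surface, level with it; the furniture and walls round the work are solid. World frame = base frame: x ahead of the robot, y to its left, z up, the work surface at z = 0. Lengths are in mm, angles in rad, forces in N, time in s.
With the tool pointing down it reaches from about 350 to 775 mm from the base axis. Payload 7.3 kg.
Tool frame: the origin (TCP) lies at the very end of the fingers, on their centre line; the grasp point (between the pads) lies 19 mm behind it; z points along the fingers, y is the line along which they close (so a half turn about z gives the same grasp; the last joint's range is limited). The gripper opens to 92 mm and grips with 3 to 60 N. Pads are 19 mm wide; open, the fingers measure 130 mm over their backs; the gripper's body (75 mm by 190 mm) begins 47 mm behind the grasp point.
Start: joints at [-1.353, 0.342, 1.524, -0, 1.275, -0.146], TCP at [186.833, -490.651, 226.741] pointing down, gripper open.
Joint ranges: [-2.53, 2.53], [-0.77, 2.02], [0.04, 2.7], [-1, 4.14], [0.28, 2.66], [-3.11, 3.11]. Speed limits (rad/s): [2.57, 2.57, 3.14, 3.14, 3.14, 3.14].

INTERFACE

Orientations are given as [roll, pitch, yaw] about the fixed x, y, z axes, in that order (R = Rz(yaw) Ry(pitch) Rx(roll)).
In Python, from plant import get_obs, vision, workorder gives the robot as it stands.
- The arm moves only by the shell command python3 -m pendant 'ROWS' [OPENING]. ROWS is a JSON object of lists of equal length, an entry for each row: "dp": the shift along the tool's x, y, z in m, a list of three; "rotation": the turn, a rotation vector about the tool's x, y, z in rad, a list of three. A call has 1 to 8 rows; each row is the pose to reach, as a shift and turn from the pose commanded when the call began, along the tool's axes at that moment; what a row does not reach only later rows make up. A row lasts 1/8 s, in which the tool goes at most 62.5 mm and 10.7 degrees, less where a joint would pass 70% of its speed; a pose out of reach is approached as far as the arm can. A call with a gripper value outside its range is refused whole. OPENING is the finger opening in m, from 0 to 0.0918, set as the call begins (- or left out, the last holds). The fingers move at their own pace and stop on an object; the grip force is fixed at half the most. Time passes only in rows, so rows that repeat a pose let the fingers close. It gives the time, the measured TCP pose, the force, the opening and the grip force at its end, in the units of the state.
- get_obs(): the state, without advancing time (a new reading comes with each control period).
- vision.capture(name): name is "side" or "top"; returns a dict with "pixels" (420x560x3 uint8, red, green, blue), "vfov" (degrees; the focal length in pixels is half the picture's height over the tangent of half this angle, whatever the lens; pixels are square), "cx", "cy" (the principal point, pixels), "dist" ([k1, k2, p1, p2, k3] as OpenCV has them; the pictures are not rectified), "pose" (4x4, takes a point from camera to world coordinates). Camera axes: x right, y up, looking along -z (the intrinsics and any distortion apply to the point x, -y, -z); pixel columns grow to the right and rows downward; lengths in mm; the calibration is good to about 2 mm. A picture is of the moment at which its call begins. There is no depth.
- workorder.close_job(): hands the job in; it is judged then, once.
The state is a dict: "time": time; "joint_positions": joint angles; "dq": joint speeds; "tau": joint torques, N m; "tool_pos": TCP position; "tcp_rot": TCP orientation; "contact_force": force on the tool from outside, world axes, zero at the start; "moment": the same for the moment, N m; "grip_width": finger opening in mm; "finger_force": force on a finger pad.
Only numpy, scipy, OpenCV 4.12 (cv2) and the standard library are available. Lean on these libraries where they do the work, as an engineer would, in place of code of your own. Each camera call takes 0.05 s, during which the arm holds its last target. There are 200 camera calls.

TASK

Pick up the steel stop rod by its square handle and push its round end through the hole in the clamp block until the handle meets the block, then let it rest there. Turn the winged thumbscrew on top of the block clockwise until it seats, then back it off a quarter turn so that the rod can still be slid, and finish still holding the thumbscrew in the fingers at that setting. Leave the other things on the bench alone.

Things in the scene. Friction and masses are not known exactly. Their poses are not given: they have to be found in the camera images.
- clamp_block: Fixed split clamp: bright aluminium head 36 (x) x 64 (y) x 30 mm (z 35 to 65) on a dark pillar and a 74 x 74 x 10 mm foot. Origin: centre of the foot's underside, on the bench; z up. A 13 mm round hole runs right through along x at y = -14, z = 50 mm. Thumbscrew on top at x = 0, y = +16 mm. The rod goes in from the -x face (robot's side), moving along +x.
- bore_mouth (a point): centre of the hole's mouth in the block's -x face, 50 mm above the bench; axes as the block's; the hole is 36 mm long with a 1 mm chamfer
- thumbscrew (a joint): angle the screw is backed off from its seat, rad: 0 = seated (hard stop), grows anticlockwise seen from above, other stop at 3.1; starts at 1.9 to 2.8. Friction (0.05 N m) keeps it where it is left; it does not rise or sink. At 0 the wings lie across the hole (along the block's y), at 1.57 along it.
- screw_grip (a point): point on the thumbscrew's axis at which to grip it, 91 mm above the bench, turning with it: flat steel wings 9 mm thick (point's x), 38 mm wide (point's y), from 73 to 99 mm above the bench; below them only a thin stem down to the head's top at 65 mm
- rod: Loose steel stop rod, about 0.15 kg, lying on the bench: square dark ribbed handle 60 mm long, 18 x 18 mm, with a bright round rod 10 mm thick and 60 mm long, tapered at the end, sticking out along +x. Origin: centre of the handle, 9 mm above the bench as it lies; z up. Once fully in the hole it stays when released, drooping a little.
- rod_tip (a point): centre of the rod's end, 90 mm from the handle's centre along the rod's x; fully home it stands 42 mm beyond the block's centre, 24 mm out of the far face
- slide_box: bystander: blue slide box 35 x 84 x 32 mm, origin centre of underside; lies either left or right, the rod on the other side
- tape_roll: bystander: roll of beige tape lying flat, 96 mm across, 25 mm high, origin centre of underside
- marker: bystander: marker pen, 17 x 135 x 16 mm, origin centre of underside

How it is judged:
By the outcome, as a careful person would: the job done as asked, in the order asked, and still so for the second after the job is handed in, while the arm keeps its last pose, push and grip.
It also fails if it takes over 72 s, if anything falls off the work surface, if the arm or the gripper's body presses on something with over 40 N, if the wrist force passes 120 N, or if a joint passes its speed limit or range.

## Working session

There is one attempt and no reset: what is moved stays moved. The work goes in short steps, Python scripts to look and compute and a shell command to move; the robot and the scene stay as the last step left them, time stands still between calls to the robot, and variables do not carry over. Pictures are saved under pics/ and viewed, at most 10 in all, crops included, and the job is handed in when it is done.

```bash
mkdir -p pics; ls; cat > h.py <<'E'
import numpy as np, cv2
from plant import get_obs, vision, workorder
def cap(n,save=None):
    d=vision.capture(n)
    if save: cv2.imwrite('pics/'+save,cv2.cvtColor(np.array(d["pixels"],dtype=np.uint8),cv2.COLOR_RGB2BGR))
    return d
def K(d):
    h=d["pixels"].shape[0]; f=h/2/np.tan(np.radians(d["vfov"])/2)
    return np.array([[f,0,d["cx"]],[0,f,d["cy"]],[0,0,1.]])
def ray(d,uv):
    u=cv2.undistortPoints(np.array(uv,float).reshape(-1,1,2),K(d),np.array(d["dist"],float)).reshape(-1,2)
    T=np.array(d["pose"]); v=np.c_[u[:,0],-u[:,1],-np.ones(len(u))]@T[:3,:3].T
    return T[:3,3],v
def onz(d,uv,z):
    o,v=ray(d,uv); return o+v*((z-o[2])/v[:,2])[:,None]
def proj(d,P):
    T=np.array(d["pose"]); p=(np.atleast_2d(P)-T[:3,3])@T[:3,:3]; p=p*[1,-1,-1]
    return cv2.projectPoints(p,np.zeros(3),np.zeros(3),K(d),np.array(d["dist"],float))[0].reshape(-1,2)
E
python3 - <<'E'
from h import *
for n in("top","side"):
    d=cap(n,n+"0.png"); print(n,d["vfov"],d["cx"],d["cy"],d["dist"],np.round(d["pose"],3).tolist())
print(get_obs())
E
```

```text
pics
top 50.881578407527094 279.6377225212952 207.62848077753452 [-0.09601547  0.          0.          0.          0.        ] [[-0.037, 0.976, -0.215, 318.512], [-0.999, -0.038, 0.002, -120.597], [-0.006, 0.215, 0.977, 1063.987], [0.0, 0.0, 0.0, 1.0]]
side 50.934135090413974 272.5732202379199 213.41012027234953 [-0.0797548  0.         0.         0.         0.       ] [[-0.849, 0.199, -0.489, 27.829], [-0.527, -0.283, 0.801, 768.396], [0.021, 0.938, 0.345, 480.665], [0.0, 0.0, 0.0, 1.0]]
{'time': 0.1, 'joint_positions': array([-1.35303374e+00,  3.42652279e-01,  1.52491975e+00,  1.18025580e-05,
        1.27541382e+00, -1.46006469e-01]), 'dq': array([ 0.0001895 , -0.00166019, -0.00293355, -0.00034889,  0.00066483,
        0.00126368]), 'tau': array([ 1.41642671e-03, -4.32007778e+01, -2.44693887e+01,  7.18870014e-02,
        5.25766995e-02, -4.58388502e-05]), 'tool_pos': array([ 186.73556171, -490.27561623,  226.1154733 ]), 'tcp_rot': array([-3.14021592e+00, -2.13860830e-04,  3.63765469e-01]), 'contact_force': array([-0.95922875,  0.79154416, -0.43880986]), 'moment': array([0.01483683, 0.00588453, 0.01691716]), 'finger_force': 0.0, 'grip_width': 91.8107935572879}
```

View pics/top0.png

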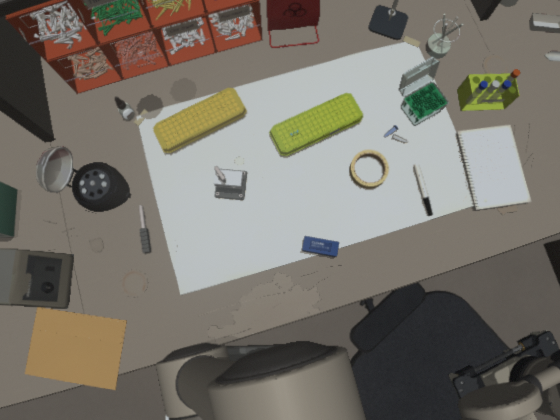

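View pics/side0.png

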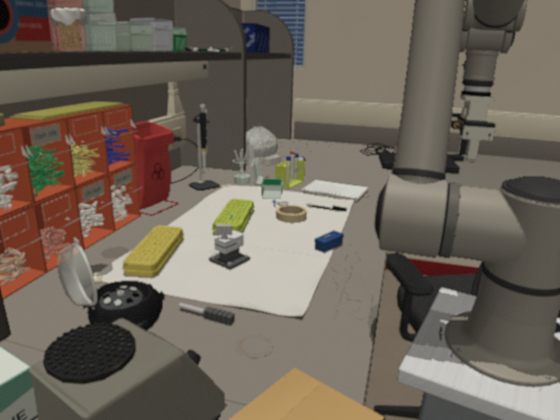

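Top view: the clamp is at about (231,183) with the screw at (220,174). The rod is at (145,230), its tip near (142,207), and the slide box is at (320,246). Next I'll enlarge both regions.

```bash
python3 - <<'E'
from h import *
t=cv2.imread('pics/top0.png');s=cv2.imread('pics/side0.png')
a=cv2.resize(t[160:210,205:255],None,fx=8,fy=8,interpolation=cv2.INTER_CUBIC) #400
b=cv2.resize(t[200:260,120:170],None,fx=5,fy=5,interpolation=cv2.INTER_CUBIC)
c=cv2.resize(s[215:275,200:260],None,fx=5,fy=5,interpolation=cv2.INTER_CUBIC)
e=cv2.resize(s[290:330,170:240],None,fx=5,fy=5,interpolation=cv2.INTER_CUBIC)
o=np.zeros((600,800,3),np.uint8)
o[:400,:400]=a;o[:300,400:650]=b;o[300:600,400:700]=c;o[400:600,:350]=e
cv2.imwrite('pics/c1.png',o)
E
```

```text
(no output)
```

View pics/c1.png

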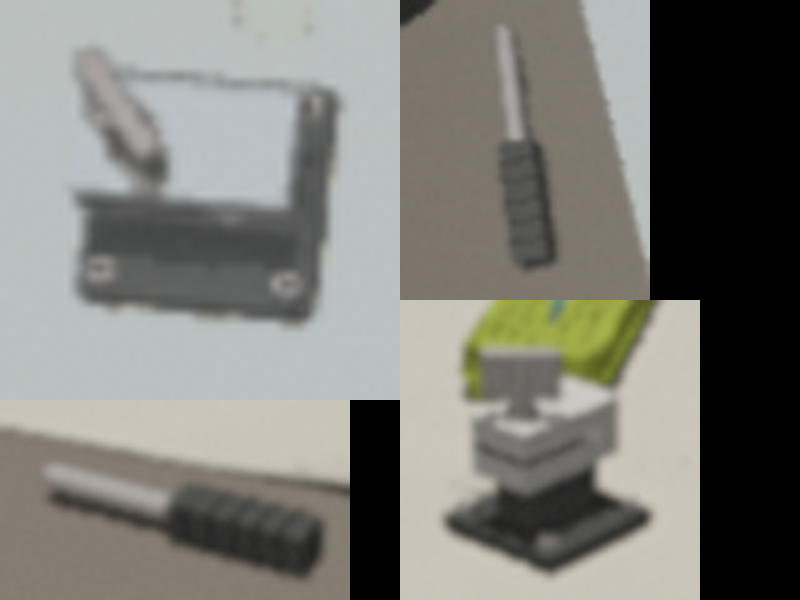

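The crops show the foot corners, the head, the wings pointing up-left, and the rod with its tip at crop (502,27). Now I'll cast rays from these features.

```bash
cat > m.py <<'E'
from h import *
from scipy.optimize import least_squares
t=cap("top");s=cap("side")
def q(p,off,sc,org): return (np.array(p,float)-off+.5)/sc+org-.5
A=lambda p:q(p,(0,0),8,(205,160)); B=lambda p:q(p,(400,0),5,(120,200))
C=lambda p:q(p,(400,300),5,(200,215)); E=lambda p:q(p,(0,400),5,(170,290))
# block: top-cam foot corners z=10: -x+y, -x-y, +x-y ; head top corners z=65: +x-y, -x-y
P=np.array([[-37,37,10],[-37,-37,10],[37,-37,10],[18,-32,65],[-18,-32,65]],float)
U=A([[80,292],[306,318],[338,92],[302,88],[296,207]])
P2=np.array([[-37,37,10],[37,37,10],[-37,-37,10],[18,32,65],[-18,32,65]],float)
U2=C([[548,568],[447,516],[650,514],[474,417],[527,437]])
def f(x,res=True):
    c,n=np.cos(x[2]),np.sin(x[2]);R=np.array([[c,-n,0],[n,c,0],[0,0,1]])
    r=(proj(t,P@R.T+[x[0],x[1],0])-U); r2=(proj(s,P2@R.T+[x[0],x[1],0])-U2)
    return r,r2
g0=onz(t,[[231,184]],30)[0]
for nm,w in (("both",(1,1)),("top",(1,0)),("side",(0,1))):
    o=least_squares(lambda x:np.r_[w[0]*f(x)[0].ravel(),w[1]*f(x)[1].ravel()],[g0[0],g0[1],0])
    print("block",nm,o.x.round(3)); 
    if nm=="both": print(np.round(np.c_[f(o.x)[0],f(o.x)[1]],1).tolist())
w=onz(t,A([[88,58],[150,142]]),99); print("wing ends",w.round(1),np.arctan2(*(w[1]-w[0])[[1,0]]))
h=onz(t,B([[500,145],[540,140],[553,262],[517,266]]),18);tip=onz(t,B([[502,27]]),9)[0]
a=onz(t,B([[517,140]]),9)[0]
print("handle",h.round(1).tolist(),h.mean(0).round(1),"tip",tip.round(1),"shoulder",a.round(1))
print("yaw h->tip",np.arctan2(*(tip-h.mean(0))[[1,0]]),np.linalg.norm((tip-h.mean(0))[:2]))
ts=onz(s,E([[45,470],[170,500]]),9);hs=onz(s,E([[247,530]]),9)[0]
print("side tip,shoulder",ts.round(1).tolist(),hs.round(1))
E
python3 m.py
```

```text
block both [ 6.17475e+02 -3.38000e+00 -1.48000e-01]
[[-0.9, -0.2, 0.4, -1.3], [0.5, -0.3, -0.9, -0.4], [0.3, -0.7, 1.8, -0.7], [-0.1, 0.3, 0.0, 0.0], [-1.3, 0.1, 0.1, 0.3]]
block top [ 6.16938e+02 -4.04700e+00 -1.39000e-01]
block side [ 6.16566e+02 -1.40300e+00 -1.57000e-01]
wing ends [[632.3  20.5  99. ]
 [606.5   2.9  99. ]] -2.5420972605924925
handle [[509.6, 219.1, 18.0], [511.4, 199.3, 18.0], [451.7, 191.6, 18.0], [450.3, 209.2, 18.0]] [480.8 204.8  18. ] tip [570.7 222.8   9. ] shoulder [513.5 213.6   9. ]
yaw h->tip 0.19758806549789995 91.68529633541576
side tip,shoulder [[575.1, 221.5, 9.0], [520.2, 210.2, 9.0]] [482.6 209.8   9. ]
```

```bash
cat > go.py <<'E'
import sys
from h import *
from scipy.spatial.transform import Rotation as R
x,y,z,psi=map(float,sys.argv[1:5])
o=get_obs();p=np.array(o["tool_pos"]);r=R.from_euler('xyz',o["tcp_rot"])
T=R.from_euler('xyz',[np.pi,0,psi]); 
print("at",p.round(1),np.round(o["tcp_rot"],3),"dp",(r.inv().apply(np.array([x,y,z])-p)/1000).round(4),"rot",(r.inv()*T).as_rotvec().round(3))
E
python3 go.py 500 -100 200 0.165; python3 go.py 472 205 120 0.165
```

```text
at [ 186.8 -490.4  226.3] [-3.141 -0.     0.364] dp [ 0.4316 -0.2534  0.0266] rot [-0.001 -0.     0.199]
at [ 186.8 -490.4  226.3] [-3.141 -0.     0.364] dp [ 0.514  -0.5483  0.1068] rot [-0.001 -0.     0.199]
```

```bash
python3 -m pendant '{"dp":[[0.054,-0.032,0],[0.108,-0.063,0],[0.162,-0.095,0],[0.216,-0.127,0],[0.270,-0.158,0],[0.324,-0.190,0],[0.378,-0.222,0.01],[0.432,-0.253,0.02]],"rotation":[[0,0,0],[0,0,0],[0,0,0.04],[0,0,0.08],[0,0,0.12],[0,0,0.16],[0,0,0.2],[0,0,0.2]]}' 0.0918; python3 go.py 472 205 100 0.165
```

```text
time: 1.2
tool_pos: [500.2, -100.4, 207.0]
tcp_rot: [3.141, -0.001, 0.163]
contact_force: [0.3, -1.1, -0.3]
grip_width: 91.7
finger_force: 0.0
at [ 500.2 -100.4  207. ] [ 3.141e+00 -1.000e-03  1.630e-01] dp [ 0.0218 -0.306   0.1068] rot [ 0.001 -0.001 -0.002]
```

```bash
python3 -m pendant '{"dp":[[0.003,-0.044,0],[0.006,-0.088,0],[0.010,-0.132,0],[0.013,-0.176,0.02],[0.016,-0.220,0.04],[0.019,-0.264,0.07],[0.022,-0.306,0.1],[0.022,-0.306,0.107]],"rotation":[[0,0,0],[0,0,0],[0,0,0],[0,0,0],[0,0,0],[0,0,0],[0,0,0],[0,0,0]]}' 0.06; python3 - <<'E'
from h import *
t=cv2.cvtColor(cap("top")["pixels"],cv2.COLOR_RGB2BGR);s=cv2.cvtColor(cap("side")["pixels"],cv2.COLOR_RGB2BGR)
o=np.zeros((500,800,3),np.uint8)
o[:,:400]=cv2.resize(t[175:275,105:185],(400,500),interpolation=cv2.INTER_CUBIC)
o[:,400:]=cv2.resize(s[240:340,160:240],(400,500),interpolation=cv2.INTER_CUBIC)
cv2.imwrite('pics/c2.png',o)
E
python3 go.py 472 205 2 0.165
```

```text
time: 2.2
tool_pos: [469.2, 205.2, 98.0]
tcp_rot: [3.141, 0.004, 0.168]
contact_force: [-0.2, -0.0, -0.0]
grip_width: 59.8
finger_force: 0.0
at [470.4 203.1  99.3] [3.141e+00 2.000e-03 1.650e-01] dp [ 0.0021 -0.0017  0.0973] rot [ 0.001  0.002 -0.   ]
```

View pics/c2.png

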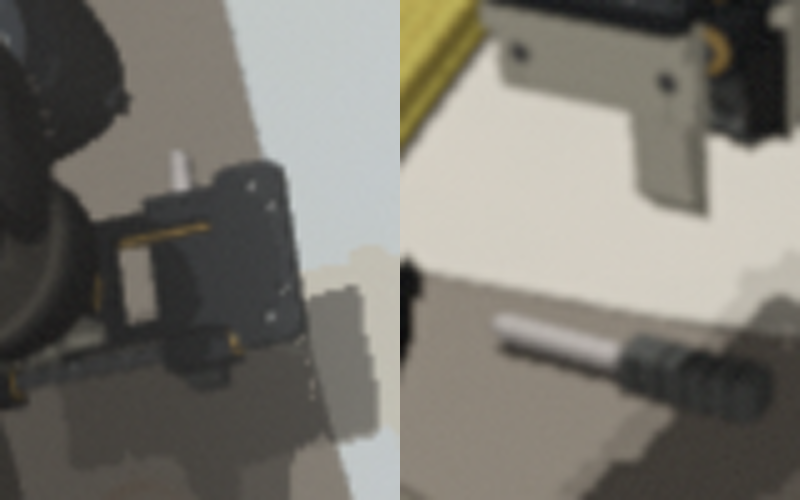

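The gripper is centred over the handle and clear of the bowl at upper left, so I'll descend.

```bash
python3 -m pendant '{"dp":[[0.002,-0.001,0.03],[0.002,-0.001,0.055],[0.002,-0.001,0.075],[0.002,-0.001,0.088],[0.002,-0.001,0.094],[0.002,-0.001,0.094]],"rotation":[[0,0,0],[0,0,0],[0,0,0],[0,0,0],[0,0,0],[0,0,0]]}'; python3 go.py 472 205 2 0.165
```

```text
time: 3.05
tool_pos: [473.1, 204.3, 6.3]
tcp_rot: [3.141, -0.0, 0.163]
contact_force: [-0.2, -0.1, 0.3]
grip_width: 60.4
finger_force: 0.0
at [473.1 204.3   6.3] [ 3.141 -0.     0.163] dp [-0.001  -0.0008  0.0043] rot [ 0.    -0.    -0.002]
```

```bash
python3 -m pendant '{"dp":[[-0.001,0,0.002],[-0.001,0,0.004],[-0.001,0,0.004]],"rotation":[[0,0,0],[0,0,0],[0,0,0]]}' && python3 -m pendant '{"dp":[[0,0,0],[0,0,0],[0,0,0],[0,0,0],[0,0,0],[0,0,0]],"rotation":[[0,0,0],[0,0,0],[0,0,0],[0,0,0],[0,0,0],[0,0,0]]}' 0.01
```

```text
time: 3.42
tool_pos: [471.8, 204.5, 2.1]
tcp_rot: [3.142, -0.0, 0.164]
contact_force: [1.0, -0.5, 0.4]
grip_width: 59.9
finger_force: 0.0
time: 4.18
tool_pos: [471.7, 204.5, 2.0]
tcp_rot: [3.142, 0.0, 0.164]
contact_force: [-0.1, 1.1, -0.6]
grip_width: 17.7
finger_force: 29.9
```

```bash
python3 -m pendant '{"dp":[[0,0,-0.03],[0,0,-0.06],[0,0,-0.08],[0,0,-0.08]],"rotation":[[0,0,0],[0,0,0],[0,0,0],[0,0,0]]}';  python3 go.py 473.5 3.9 80 -0.147
```

```text
time: 4.68
tool_pos: [472.5, 204.6, 83.1]
tcp_rot: [-3.141, -0.003, 0.164]
contact_force: [0.3, -0.6, -1.7]
grip_width: 17.6
finger_force: 29.9
at [472.5 204.6  83.1] [-3.141e+00 -3.000e-03  1.640e-01] dp [-0.0318  0.1982  0.0029] rot [-0.001 -0.003  0.311]
```

```bash
python3 -m pendant '{"dp":[[-0.007,0.030,0],[-0.012,0.065,0],[-0.018,0.1,0],[-0.023,0.135,0],[-0.028,0.17,0],[-0.032,0.198,0],[-0.032,0.198,0.02],[-0.032,0.198,0.02]],"rotation":[[0,0,0.05],[0,0,0.1],[0,0,0.15],[0,0,0.2],[0,0,0.26],[0,0,0.311],[0,0,0.311],[0,0,0.311]]}';  python3 go.py 473.5 3.9 43 -0.147
```

```text
time: 5.68
tool_pos: [470.6, 3.8, 60.0]
tcp_rot: [3.142, 0.005, -0.148]
contact_force: [-0.8, 0.4, -0.6]
grip_width: 17.6
finger_force: 29.9
at [470.6   3.8  60. ] [ 3.142  0.005 -0.148] dp [ 0.0029 -0.0005  0.017 ] rot [ 0.     0.005 -0.001]
```

```bash
python3 -m pendant '{"dp":[[0.003,0,0.01],[0.003,0,0.017],[0.003,0,0.017],[0.003,0,0.017]],"rotation":[[0,0,0],[0,0,0],[0,0,0],[0,0,0]]}'; python3 - <<'E'
from h import *
dt=cap("top");ds=cap("side")
t=cv2.cvtColor(dt["pixels"],cv2.COLOR_RGB2BGR);s=cv2.cvtColor(ds["pixels"],cv2.COLOR_RGB2BGR)
np.save('t.npy',t);np.save('s.npy',s)
o=np.zeros((560,800,3),np.uint8)
o[:,:400]=cv2.resize(t[160:230,205:255],(400,560),interpolation=cv2.INTER_CUBIC)
o[:,400:]=cv2.resize(s[215:285,220:270],(400,560),interpolation=cv2.INTER_CUBIC)
cv2.imwrite('pics/c3.png',o)
T=get_obs();p=T["tool_pos"];y=T["tcp_rot"][2];d=np.array([np.cos(y),np.sin(y),0])
e=p+[0,0,7]
for n,D,org in (("top",dt,(205,160)),("side",ds,(220,215))):
    print(n,"pred tip, mouth in crop px",((proj(D,[e+100*d,e+60*d,[597.1,-14.4,50]])-org+.5)*8).round(0).tolist())
print(p,T["tcp_rot"])
E
```

```text
time: 6.18
tool_pos: [475.6, 3.6, 45.2]
tcp_rot: [3.142, -0.0, -0.147]
contact_force: [-0.3, -0.2, -2.2]
grip_width: 17.7
finger_force: 29.9
top pred tip, mouth in crop px [[219.0, 289.0], [201.0, 420.0], [230.0, 217.0]]
side pred tip, mouth in crop px [[213.0, 237.0], [314.0, 276.0], [158.0, 223.0]]
[475.64695035   3.4754678   45.33642314] [ 3.14150891e+00 -6.33144492e-04 -1.47073930e-01]
```

View pics/c3.png

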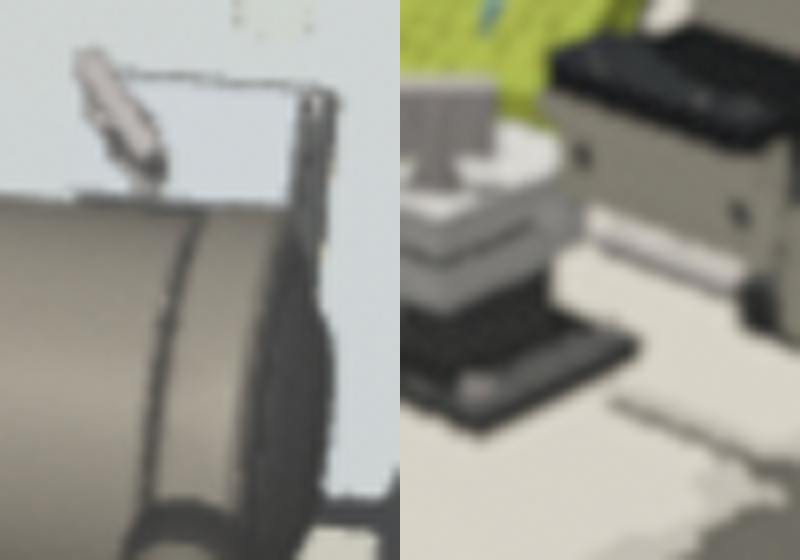

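The top view is hidden by the arm. In the side view the rod tip is at crop (585,218), about 10 mm short of the mouth and roughly on axis. I'll lower 2.5 mm and advance slowly while watching the force.

```bash
python3 -m pendant '{"dp":[[0,0,0.0025],[0.004,0,0.0025],[0.008,0,0.0025],[0.012,0,0.0025],[0.014,0,0.0025],[0.014,0,0.0025]],"rotation":[[0,0,0],[0,0,0],[0,0,0],[0,0,0],[0,0,0],[0,0,0]]}'; python3 - <<'E'
from h import *
ds=cap("side");s=cv2.cvtColor(ds["pixels"],cv2.COLOR_RGB2BGR)
cv2.imwrite('pics/c4.png',cv2.resize(s[220:270,220:280],(720,600),interpolation=cv2.INTER_CUBIC))
T=get_obs();p=T["tool_pos"];y=T["tcp_rot"][2];d=np.array([np.cos(y),np.sin(y),0]);e=p+[0,0,7]
print(((proj(ds,[e+100*d,e+60*d,e+40*d,[597.1,-14.4,50]])-(220,220)+.5)*12).round(0).tolist(),p,T["contact_force"],T["moment"])
E
```

```text
time: 7.02
tool_pos: [489.4, 1.3, 42.5]
tcp_rot: [3.142, -0.0, -0.147]
contact_force: [-0.7, -0.4, -2.1]
grip_width: 17.6
finger_force: 29.9
[[270.0, 289.0], [418.0, 347.0], [495.0, 377.0], [236.0, 275.0]] [489.22421585   1.38100892  42.4966672 ] [-0.04905545  0.45420244 -1.46189805] [ 0.00172038  0.03728356 -0.0231545 ]
```

View pics/c4.png

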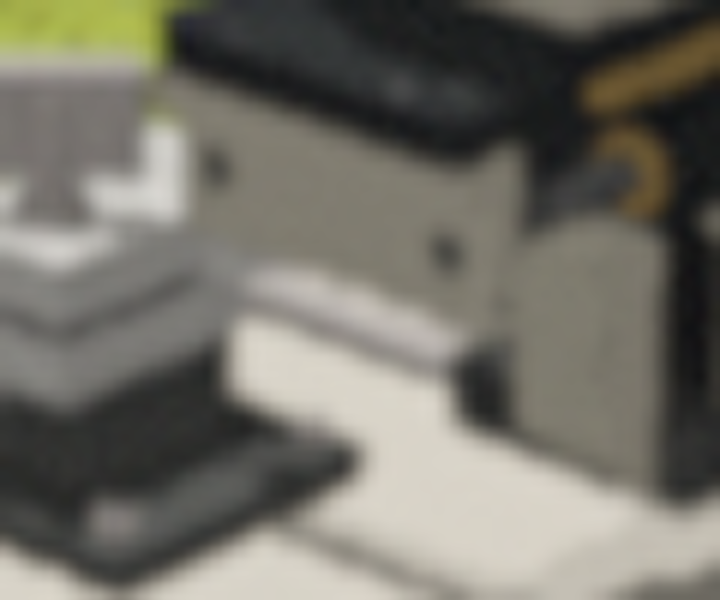

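The rod end is at crop (240,275) against the predicted mouth at (236,275), with no contact force yet. I'll keep advancing in small steps.

```bash
python3 -m pendant '{"dp":[[0.003,0,0],[0.006,0,0],[0.008,0,0]],"rotation":[[0,0,0],[0,0,0],[0,0,0]]}'; python3 -m pendant '{"dp":[[0.003,0,0],[0.006,0,0],[0.006,0,0]],"rotation":[[0,0,0],[0,0,0],[0,0,0]]}'
```

```text
time: 7.45
tool_pos: [497.5, 0.1, 42.6]
tcp_rot: [3.141, -0.0, -0.147]
contact_force: [0.1, -0.3, -1.9]
grip_width: 17.5
finger_force: 29.9
time: 7.82
tool_pos: [503.9, -0.9, 42.8]
tcp_rot: [3.141, -0.001, -0.147]
contact_force: [-0.2, -0.8, -0.7]
grip_width: 17.6
finger_force: 29.9
```

```bash
python3 -m pendant '{"dp":[[0.004,0,0],[0.008,0,0],[0.012,0,0],[0.012,0,0]],"rotation":[[0,0,0],[0,0,0],[0,0,0],[0,0,0]]}'; python3 -m pendant '{"dp":[[0.004,0,0],[0.008,0,0],[0.012,0,0],[0.012,0,0]],"rotation":[[0,0,0],[0,0,0],[0,0,0],[0,0,0]]}'
```

```text
time: 8.32
tool_pos: [515.8, -2.6, 42.7]
tcp_rot: [3.141, -0.001, -0.147]
contact_force: [0.2, -1.0, 0.4]
grip_width: 17.8
finger_force: 29.9
time: 8.82
tool_pos: [527.7, -4.4, 42.7]
tcp_rot: [3.142, -0.001, -0.147]
contact_force: [-0.9, -2.8, -0.5]
grip_width: 17.6
finger_force: 29.9
```

```bash
python3 -m pendant '{"dp":[[0.003,0.0005,0],[0.006,0.0005,0],[0.009,0.0005,0],[0.012,0.0005,0],[0.012,0.0005,0]],"rotation":[[0,0,0],[0,0,0],[0,0,0],[0,0,0],[0,0,0]]}'; python3 -m pendant '{"dp":[[0.003,0,0],[0.005,0,0],[0.005,0,0]],"rotation":[[0,0,0],[0,0,0],[0,0,0]]}'
```

```text
time: 9.45
tool_pos: [539.3, -6.5, 42.6]
tcp_rot: [3.142, -0.001, -0.147]
contact_force: [0.6, -0.5, 0.9]
grip_width: 17.9
finger_force: 29.9
time: 9.82
tool_pos: [544.0, -7.2, 42.6]
tcp_rot: [3.142, -0.001, -0.147]
contact_force: [-1.1, 0.4, 0.2]
grip_width: 17.8
finger_force: 29.9
```

```bash
for i in 1; do python3 -m pendant '{"dp":[[0.002,0,0],[0.004,0,0],[0.004,0,0]],"rotation":[[0,0,0],[0,0,0],[0,0,0]]}'; done; python3 - <<'E'
from h import *
a=cv2.cvtColor(cap("top")["pixels"],cv2.COLOR_RGB2BGR);s=cv2.cvtColor(cap("side")["pixels"],cv2.COLOR_RGB2BGR)
o=np.zeros((500,800,3),np.uint8)
o[:,:400]=cv2.resize(a[150:200,205:245],(400,500),interpolation=cv2.INTER_CUBIC)
o[:,400:]=cv2.resize(s[220:270,215:255],(400,500),interpolation=cv2.INTER_CUBIC)
cv2.imwrite('pics/c5.png',o)
E
```

```text
time: 10.2
tool_pos: [547.9, -7.8, 42.6]
tcp_rot: [3.142, -0.001, -0.147]
contact_force: [-0.8, 0.5, 1.9]
grip_width: 17.7
finger_force: 29.9
```

View pics/c5.png

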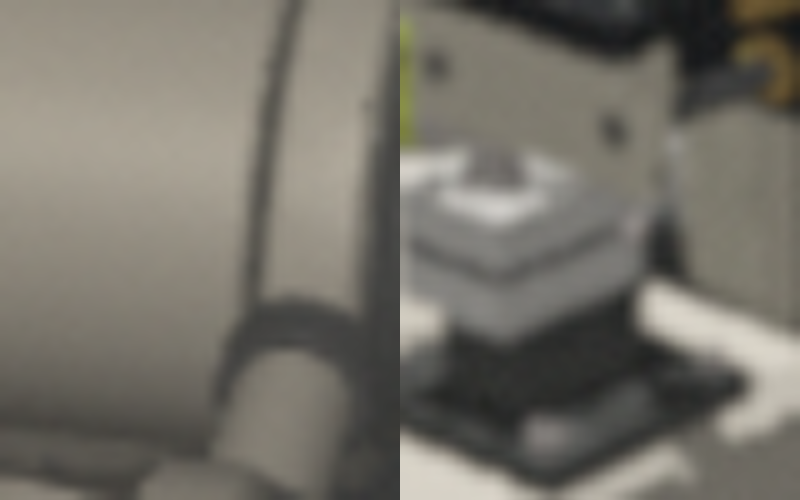

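The rod is nearly home, with only a few millimetres still showing at (640,220). I'll press on to contact.

```bash
python3 -m pendant '{"dp":[[0.001,0,0],[0.002,0,0],[0.003,0,0],[0.003,0,0]],"rotation":[[0,0,0],[0,0,0],[0,0,0],[0,0,0]]}'; python3 -m pendant '{"dp":[[0.001,0,0],[0.002,0,0],[0.002,0,0]],"rotation":[[0,0,0],[0,0,0],[0,0,0]]}'
```

```text
time: 10.8
tool_pos: [550.7, -8.2, 42.6]
tcp_rot: [3.142, -0.0, -0.147]
contact_force: [-2.2, 0.2, 0.9]
grip_width: 17.9
finger_force: 29.9
time: 11.18
tool_pos: [552.7, -8.5, 42.6]
tcp_rot: [3.142, -0.0, -0.147]
contact_force: [-1.5, -0.1, 1.6]
grip_width: 18.0
finger_force: 29.9
```

```bash
python3 -m pendant '{"dp":[[0.001,0,0],[0.002,0,0],[0.002,0,0]],"rotation":[[0,0,0],[0,0,0],[0,0,0]]}'; python3 -m pendant '{"dp":[[0.001,0,0],[0.002,0,0],[0.002,0,0]],"rotation":[[0,0,0],[0,0,0],[0,0,0]]}'
```

```text
time: 11.55
tool_pos: [554.7, -8.8, 42.6]
tcp_rot: [3.142, -0.0, -0.147]
contact_force: [-1.8, 0.9, 1.8]
grip_width: 18.0
finger_force: 29.9
time: 11.92
tool_pos: [556.1, -9.0, 42.5]
tcp_rot: [3.141, 0.001, -0.147]
contact_force: [-4.3, 0.1, 3.6]
grip_width: 17.5
finger_force: 29.9
```

```bash
python3 -m pendant '{"dp":[[0.001,0,0],[0.001,0,0]],"rotation":[[0,0,0],[0,0,0]]}'; python3 -m pendant '{"dp":[[0.001,0,0],[0.001,0,0]],"rotation":[[0,0,0],[0,0,0]]}'
```

```text
time: 12.18
tool_pos: [556.1, -8.9, 42.4]
tcp_rot: [3.142, 0.003, -0.147]
contact_force: [-7.4, 1.4, 5.4]
grip_width: 17.7
finger_force: 29.9
time: 12.42
tool_pos: [556.2, -8.8, 42.1]
tcp_rot: [-3.142, 0.005, -0.147]
contact_force: [-9.1, 1.6, 6.0]
grip_width: 17.8
finger_force: 30.0
```

The tool has stopped at x=556 with 9 N of push, so the handle is against the block. I'll relieve the push, open and lift.

```bash
python3 -m pendant '{"dp":[[-0.002,0,0],[-0.002,0,0]],"rotation":[[0,0,0],[0,0,0]]}'; python3 -m pendant '{"dp":[[0,0,0],[0,0,0],[0,0,0],[0,0,0],[0,0,-0.02],[0,0,-0.06],[0,0,-0.11],[0,0,-0.12]],"rotation":[[0,0,0],[0,0,0],[0,0,0],[0,0,0],[0,0,0],[0,0,0],[0,0,0],[0,0,0]]}' 0.05; python3 go.py 619.4 12.4 160 0.6
```

```text
time: 12.68
tool_pos: [556.2, -8.8, 42.3]
tcp_rot: [-3.141, 0.001, -0.147]
contact_force: [-3.0, 1.1, 1.6]
grip_width: 18.0
finger_force: 30.0
time: 13.68
tool_pos: [558.4, -9.4, 166.1]
tcp_rot: [3.141, -0.007, -0.147]
contact_force: [-0.4, 0.0, 0.2]
grip_width: 50.0
finger_force: 0.0
at [558.4  -9.4 166.1] [ 3.141 -0.007 -0.147] dp [ 0.0571 -0.0305  0.0065] rot [ 0.003 -0.007 -0.747]
```

```bash
python3 -m pendant '{"dp":[[-0.01,-0.03,0],[-0.02,-0.06,0],[-0.03,-0.09,0],[-0.04,-0.12,0],[-0.05,-0.15,0],[-0.06,-0.18,0],[-0.07,-0.21,0],[-0.07,-0.22,0]],"rotation":[[0,0,-0.18],[0,0,-0.36],[0,0,-0.54],[0,0,-0.72],[0,0,-0.9],[0,0,-1.08],[0,0,-1.26],[0,0,-1.44]]}'; python3 -m pendant '{"dp":[[0,0,0],[0,0,0],[0,0,0],[0,0,0],[0,0,0],[0,0,0],[0,0,0],[0,0,0]],"rotation":[[0,0,-0.18],[0,0,-0.36],[0,0,-0.54],[0,0,-0.72],[0,0,-0.9],[0,0,-1.08],[0,0,-1.26],[0,0,-1.44]]}'; python3 - <<'E'
from h import *
t=cv2.cvtColor(cap("top")["pixels"],cv2.COLOR_RGB2BGR);s=cv2.cvtColor(cap("side")["pixels"],cv2.COLOR_RGB2BGR)
o=np.zeros((600,800,3),np.uint8)
o[:,:400]=cv2.resize(t[155:215,205:245],(400,600),interpolation=cv2.INTER_CUBIC)
o[:,400:]=cv2.resize(s[210:280,205:252],(400,600),interpolation=cv2.INTER_CUBIC)
cv2.imwrite('pics/c6.png',o)
print(get_obs()["joint_positions"].round(2))
E
python3 go.py 619.4 12.4 160 3.74
```

```text
time: 14.68
tool_pos: [518.4, 220.4, 161.5]
tcp_rot: [-3.14, 0.001, 1.301]
contact_force: [0.8, -0.6, -0.2]
grip_width: 50.0
finger_force: 0.0
time: 15.68
tool_pos: [519.0, 218.6, 161.4]
tcp_rot: [-3.14, -0.001, 2.739]
contact_force: [0.4, -0.3, -0.8]
grip_width: 50.2
finger_force: 0.0
[ 0.26  0.47  1.51 -0.    1.16 -0.9 ]
at [519.1 218.6 161.6] [-3.140e+00 -1.000e-03  2.734e+00] dp [-0.1739 -0.1496  0.0015] rot [-0.    -0.002 -1.006]
```

View pics/c6.png

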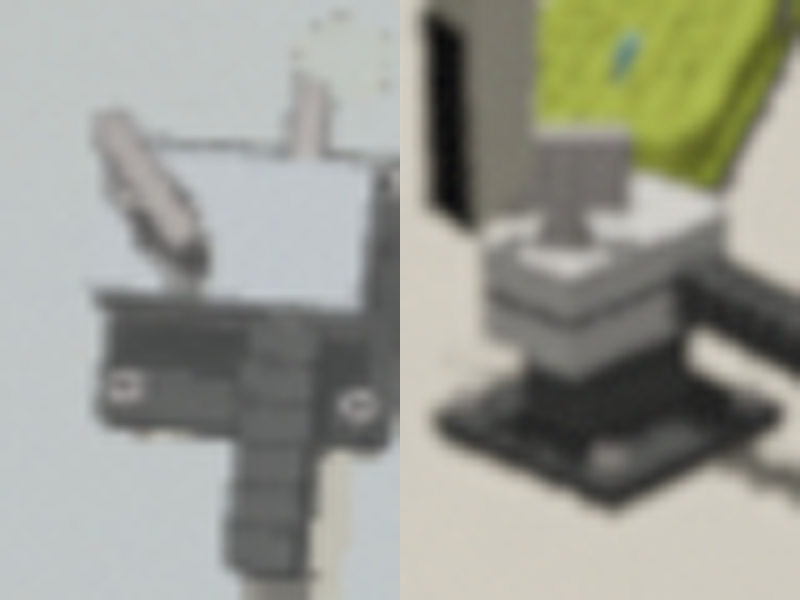

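The top view shows the rod's tip sticking out of the far face at (305,75–155) and the handle flush against the block, so the rod is home. The wings are unchanged. Next I'll move above the screw.

```bash
python3 -m pendant '{"dp":[[-0.03,-0.026,0],[-0.06,-0.052,0],[-0.09,-0.078,0],[-0.12,-0.104,0],[-0.15,-0.13,0],[-0.174,-0.15,0],[-0.174,-0.15,0.02],[-0.174,-0.15,0.04]],"rotation":[[0,0,-0.17],[0,0,-0.34],[0,0,-0.5],[0,0,-0.67],[0,0,-0.84],[0,0,-1.006],[0,0,-1.006],[0,0,-1.006]]}'; python3 -m pendant '{"dp":[[0,0,0],[0,0,0]],"rotation":[[0,0,0],[0,0,0]]}'; python3 go.py 619.4 12 73 3.74
```

```text
time: 16.77
tool_pos: [619.5, 11.4, 121.3]
tcp_rot: [3.141, -0.0, -2.55]
contact_force: [-0.5, 0.4, -0.8]
grip_width: 49.8
finger_force: 0.0
time: 17.02
tool_pos: [619.8, 12.0, 123.0]
tcp_rot: [-3.141, 0.0, -2.546]
contact_force: [-0.5, -0.1, -1.1]
grip_width: 50.1
finger_force: 0.0
at [619.8  12.  123. ] [-3.141  0.    -2.546] dp [0.0004 0.0002 0.05  ] rot [-0.     0.    -0.003]
```

```bash
python3 -m pendant '{"dp":[[0,0,0.02],[0,0,0.035],[0,0,0.045],[0,0,0.049],[0,0,0.049]],"rotation":[[0,0,0],[0,0,0],[0,0,0],[0,0,0],[0,0,0]]}' && python3 -m pendant '{"dp":[[0,0,0],[0,0,0],[0,0,0],[0,0,0],[0,0,0],[0,0,0]],"rotation":[[0,0,0],[0,0,0],[0,0,0],[0,0,0],[0,0,0],[0,0,0]]}' 0.003; python3 -c "from h import *;print(get_obs()['moment'],get_obs()['joint_positions'])"
```

```text
time: 17.65
tool_pos: [619.6, 12.0, 73.6]
tcp_rot: [-3.142, -0.0, -2.544]
contact_force: [-0.1, 0.4, -0.4]
grip_width: 50.1
finger_force: 0.0
time: 18.4
tool_pos: [619.6, 11.9, 73.6]
tcp_rot: [-3.141, 0.0, -2.544]
contact_force: [0.4, 0.0, 1.3]
grip_width: 8.8
finger_force: 29.9
[ 0.09543747 -0.06299076 -0.04477912] [-1.04279552e-01  6.59806946e-01  1.43815896e+00 -1.33085904e-04
  1.04349825e+00 -2.27211038e+00]
```

The wings are gripped flat at 8.8 mm. I'll turn clockwise (+z about the tool), expecting the seat after about 2.32 rad.

```bash
python3 -m pendant '{"dp":[[0,0,0],[0,0,0],[0,0,0],[0,0,0],[0,0,0],[0,0,0],[0,0,0],[0,0,0]],"rotation":[[0,0,0.15],[0,0,0.3],[0,0,0.45],[0,0,0.6],[0,0,0.75],[0,0,0.9],[0,0,1.05],[0,0,1.2]]}'; python3 -c "from h import *;print(get_obs()['moment'])"; python3 -m pendant '{"dp":[[0,0,0],[0,0,0],[0,0,0],[0,0,0],[0,0,0],[0,0,0],[0,0,0],[0,0,0]],"rotation":[[0,0,0.12],[0,0,0.24],[0,0,0.36],[0,0,0.48],[0,0,0.6],[0,0,0.72],[0,0,0.84],[0,0,0.84]]}'; python3 -c "from h import *;print(get_obs()['moment'])"
```

```text
time: 19.4
tool_pos: [619.6, 13.1, 73.6]
tcp_rot: [3.14, -0.001, 2.534]
contact_force: [1.2, 4.9, 0.1]
grip_width: 9.2
finger_force: 30.0
[ 0.84070739 -0.2409315   0.06811203]
time: 20.4
tool_pos: [620.4, 13.6, 73.7]
tcp_rot: [3.139, -0.002, 1.698]
contact_force: [2.9, 6.0, -1.0]
grip_width: 8.8
finger_force: 29.9
[ 0.94761056 -0.57272938 -0.02170783]
```

```bash
for k in 1; do python3 -m pendant '{"dp":[[0.001,0.0005,0],[0.002,0.001,0],[0.002,0.001,0]],"rotation":[[0,0,0.05],[0,0,0.1],[0,0,0.1]]}'; done; python3 -c "from h import *;print(get_obs()['moment'])"; python3 -m pendant '{"dp":[[0,0,0],[0,0,0],[0,0,0]],"rotation":[[0,0,0.05],[0,0,0.1],[0,0,0.1]]}'; python3 -c "from h import *;print(get_obs()['moment'])"
```

```text
time: 20.78
tool_pos: [620.5, 13.7, 73.6]
tcp_rot: [3.141, 0.001, 1.599]
contact_force: [0.2, -2.2, 0.1]
grip_width: 9.0
finger_force: 29.9
[-0.44347984 -0.19564453 -0.04078488]
time: 21.15
tool_pos: [620.6, 13.7, 73.6]
tcp_rot: [3.141, 0.0, 1.5]
contact_force: [2.4, -2.6, -0.8]
grip_width: 8.9
finger_force: 29.9
[-0.49099862 -0.29906376 -0.04485293]
```

```bash
python3 -m pendant '{"dp":[[0,0,0],[0,0,0]],"rotation":[[0,0,0.05],[0,0,0.05]]}'; python3 -c "from h import *;print(get_obs()['moment'])"; python3 -m pendant '{"dp":[[0,0,0],[0,0,0]],"rotation":[[0,0,0.04],[0,0,0.04]]}'; python3 -c "from h import *;print(get_obs()['moment'])"
```

```text
time: 21.4
tool_pos: [620.7, 13.7, 73.6]
tcp_rot: [3.141, 0.0, 1.45]
contact_force: [2.5, -4.0, 0.3]
grip_width: 8.9
finger_force: 29.9
[-0.61691816 -0.4498179  -0.07626625]
time: 21.65
tool_pos: [620.7, 13.8, 73.6]
tcp_rot: [3.141, 0.001, 1.411]
contact_force: [2.5, -4.3, -0.8]
grip_width: 8.8
finger_force: 30.3
[-0.58569465 -0.58139119  0.45332027]
```

```bash
python3 -m pendant '{"dp":[[0,0,0],[0,0,0]],"rotation":[[0,0,0.03],[0,0,0.03]]}'; python3 -c "from h import *;print(get_obs()['moment'],get_obs()['tcp_rot'])"
```

```text
time: 21.9
tool_pos: [620.7, 13.9, 73.7]
tcp_rot: [3.141, 0.0, 1.379]
contact_force: [3.2, -4.5, -0.6]
grip_width: 9.3
finger_force: 30.9
[-0.63443146 -0.68534949  0.58369518] [3.14053536e+00 4.36274390e-04 1.37919177e+00]
```

Seated: the moment jumped to 0.58 N m, with the seat at yaw ≈1.425. I'll back off to yaw ≈2.996, a turn of −1.617.

```bash
python3 -m pendant '{"dp":[[0,0,0],[0,0,0],[0,0,0],[0,0,0],[0,0,0],[0,0,0],[0,0,0],[0,0,0]],"rotation":[[0,0,-0.15],[0,0,-0.3],[0,0,-0.45],[0,0,-0.6],[0,0,-0.75],[0,0,-0.9],[0,0,-1.05],[0,0,-1.2]]}'; python3 -m pendant '{"dp":[[0,0,0],[0,0,0],[0,0,0],[0,0,0],[0,0,0],[0,0,0]],"rotation":[[0,0,-0.1],[0,0,-0.2],[0,0,-0.3],[0,0,-0.417],[0,0,-0.417],[0,0,-0.417]]}'; python3 - <<'E'
from h import *
print(get_obs()['moment'],get_obs()['tcp_rot'])
t=cv2.cvtColor(cap("top")["pixels"],cv2.COLOR_RGB2BGR);s=cv2.cvtColor(cap("side")["pixels"],cv2.COLOR_RGB2BGR)
o=np.zeros((600,800,3),np.uint8)
o[:,:400]=cv2.resize(t[140:215,205:255],(400,600),interpolation=cv2.INTER_CUBIC)
o[:,400:]=cv2.resize(s[200:290,205:265],(400,600),interpolation=cv2.INTER_CUBIC)
cv2.imwrite('pics/c7.png',o)
E
```

```text
time: 22.9
tool_pos: [619.5, 13.3, 73.6]
tcp_rot: [-3.14, -0.001, 2.583]
contact_force: [-0.9, -5.9, 1.7]
grip_width: 8.7
finger_force: 30.0
time: 23.65
tool_pos: [619.3, 12.8, 73.6]
tcp_rot: [-3.14, -0.002, 2.995]
contact_force: [-2.3, -7.1, 2.2]
grip_width: 8.6
finger_force: 30.0
[-1.25882677  0.1478423   0.0350693 ] [-3.13966954e+00 -1.96791997e-03  2.99510496e+00]
```

View pics/c7.png

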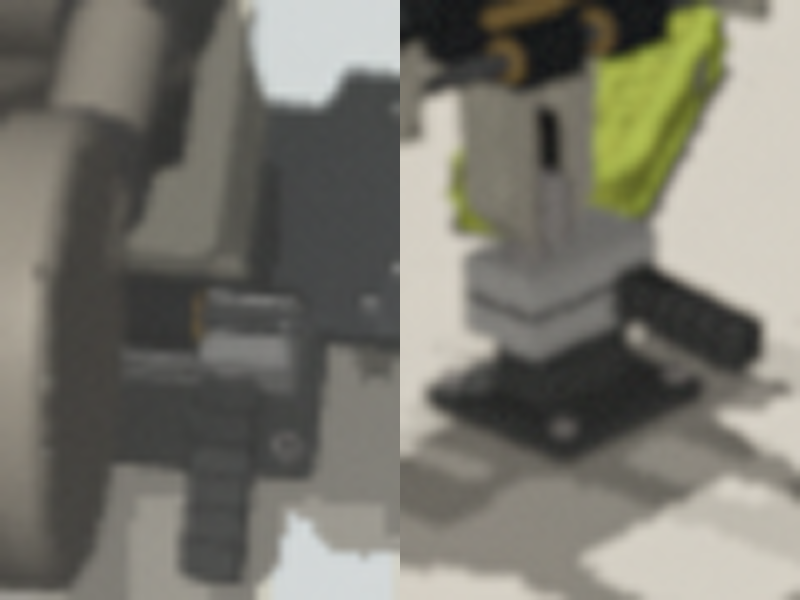

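The rod is still home, with the handle against the block, and the fingers hold the wings along the bore. I'll ease the side load and hand in.

```bash
python3 -m pendant '{"dp":[[0,-0.001,0],[0,-0.0015,0],[0,-0.0015,0],[0,-0.0015,0]],"rotation":[[0,0,0],[0,0,0],[0,0,0],[0,0,0]]}'; python3 -c "
from h import *;o=get_obs();print(o['moment'],o['tcp_rot']);print(workorder.close_job())"
```

```text
time: 24.25
tool_pos: [619.4, 12.8, 73.6]
tcp_rot: [-3.141, -0.002, 2.996]
contact_force: [-4.1, -3.0, 4.8]
grip_width: 8.8
finger_force: 30.0
[-0.50385219  0.59957676 -0.03443031] [-3.14136110e+00 -1.59153458e-03  2.99592595e+00]
the job is handed in; nothing more can be done
None
```

I handed the job in at 24 s: the rod is fully home against the block, and the thumbscrew was seated, backed off a quarter turn (about 1.57 rad, from the tool angle) and is still held in the fingers.

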